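Check the push-top storage jars and set aside the one that will not stay shut

ROBOT

A 6-joint arm with a two-finger parallel gripper is mounted at the origin on a cart in front of the work surface, level with it; the furniture and walls round the work are solid. World frame = base frame: x ahead of the robot, y to its left, z up, the work surface at z = 0. Lengths are in mm, angles in rad, forces in N, time in s.
With the tool pointing down it reaches from about 350 to 975 mm from the base axis. Payload 7.1 kg.
Tool frame: the origin (TCP) lies midway between the tips of the shut fingers; the grasp point (between the pads) lies 19 mm behind it (ctrl.tcp_to_grasp is the distance from the TCP to the grasp point, in mm); z points along the fingers, y is the line along which they close (so a half turn about z gives the same grasp; the last joint's range is limited). The gripper opens to 88 mm and grips with 3 to 60 N. Pads are 20 mm wide; open, the fingers measure 115 mm over their backs; the gripper's body (75 mm by 178 mm) begins 61 mm behind the grasp point.
Start: joints at [1.21, 0.423, 1.63, -0, 1.089, -0.019], TCP at [209.458, 588.84, 222.675] pointing down, gripper open.
Joint ranges: [-3, 3], [-0.9, 2.11], [0.09, 2.58], [-1.31, 4.45], [0.11, 2.69], [-2.54, 2.54]. Speed limits (rad/s): [2.39, 2.39, 3.01, 3.14, 3.14, 3.14].

INTERFACE

Orientations are given as a rotation vector (axis times angle).
In Python, from workcell import get_obs, cams, ticket, boxes_of, ctrl gives the robot as it stands.
- The arm moves only by the shell command python3 -m creep 'ROWS' [OPENING]. ROWS is JSON, one flat list of numbers, 4 for each row, row after row: the shift along the world's x, y, z in m, then the turn about the world's z in rad. In form: [tx, ty, tz, spin, tx, ty, tz, spin, ...]. A call has 1 to 10 rows; each row is the pose to reach, as a shift and turn from the pose commanded when the call began; what a row does not reach only later rows make up. A row lasts 1/12 s, in which the tool goes at most 41.7 mm and 7.16 degrees, less where a joint would pass 70% of its speed; a pose out of reach is approached as far as the arm can. A call with a gripper value outside its range is refused whole. OPENING is the opening, from 0 (shut) to 1 (fully open), set as the call begins (- or left out, the last holds). The fingers move at their own pace and stop on an object; the grip force is fixed at half the most. Time passes only in rows, so rows that repeat a pose let the fingers close. It gives the time, the measured TCP pose, the force, the opening and the grip force at its end, in the units of the state.
- get_obs(): the state, without advancing time (a new reading comes with each control period).
- cams.get_image(name): name is "side" or "top" or "wrist"; returns (picture, depth): 400x640x3 uint8, red, green, blue; 400x640 float32, mm along the optical axis (not along the pixel's ray), 0 where there is no reading.
- cams.get_calibration(name): a dict with "mtx" (3x3 intrinsics, pixels), "R" (3x3) and "t" (3): a world point X has camera coordinates R X + t; the wrist camera has in their place "mount" (4x4, takes a point from camera to tool coordinates, whose origin is the TCP and whose axes are the flange's). Camera axes: x right, y down, z forward; pixel columns grow to the right and rows downward; lengths in mm; the calibration is good to about 2 mm. A picture is of the moment at which its call begins: read the wrist's pose just before it. get_calibration takes no time and is no camera call.
- ticket.close_job(): hands the job in; it is judged then, once.
Trained networks look in the newest picture that a camera, given by its name, has taken for a name from the list of things; names that differ only in an ending like _2 or _b are one class to them, and where a whole thing is asked for, a point or a joint stands for the part that bears it (a point fixed in the world has none). Each returns a list of dicts, best first, with "score" (0 to 1); they miss things now and then, are a little off and sometimes report something else, mostly with a low value. They report only what shows in the picture. A call takes as long as a camera call.
- boxes_of(camera, target): "centre" ([column, row] in pixels, amid what is visible of it).
The state is a dict: "t": time; "qpos": joint angles; "qvel": joint speeds; "joint_torque": joint torques, N m; "ee_pos": TCP position; "orientation": TCP orientation; "ft_force": force on the tool from outside, world axes, zero at the start; "moment": the same for the moment, N m; "width": finger opening in mm; "grasp_force": force on a finger pad.
Only numpy, scipy, OpenCV 4.12 (cv2) and the standard library are available. Lean on these libraries where they do the work, as an engineer would, in place of code of your own. Each camera call takes 0.05 s, during which the arm holds its last target. There are 200 camera calls.

TASK

The washed storage jars have been put back together: push the buttons in their lids all the way down so that they click and stay shut, and leave the shut jars standing where they are. Some catches are stiff, but one is worn and comes up again even from fully down: find out which jar that is and set it upright on the floor of the baking tray, put down gently and let go. Nothing else should be knocked or moved out of its place.

Things in the scene. Friction and masses are not known exactly. Their poses are not given: they have to be found in the camera images.
- jar_a: one of three identical-looking push-top jars in a loose row: clear square body 60 x 60 mm, white square lid 64 x 64 mm, its flat sides 96 to 116 mm above the base, fixed on (may be gripped); button in its middle. 0.3 kg, empty, loose. Origin: centre of underside; z up, x and y square to the sides. Which jar stands where changes
- jar_a_top (a point): centre of the top face of that jar's round white push-button (41 mm across), in the middle of the lid; 127 mm above the jar's base when the button is up, 118 mm (2 mm proud of the lid) when fully down
- jar_a_button (a joint): how far that button is down, m: 0 up, 0.009 fully down on its rigid stop. Sprung up; resists most in the first half of the travel (6 to 16 N, the jars differ), then gives way; 20 N brings any to the stop. A sound one snaps over and stays at 0.009; one with a worn catch comes up to 0 within 0.5 s of release, even from fully down. Pushed only part way, any button comes up again
- jar_b: one of three identical-looking push-top jars in a loose row: clear square body 60 x 60 mm, white square lid 64 x 64 mm, its flat sides 96 to 116 mm above the base, fixed on (may be gripped); button in its middle. 0.3 kg, empty, loose. Origin: centre of underside; z up, x and y square to the sides. Which jar stands where changes
- jar_b_top (a point): centre of the top face of that jar's round white push-button (41 mm across), in the middle of the lid; 127 mm above the jar's base when the button is up, 118 mm (2 mm proud of the lid) when fully down
- jar_b_button (a joint): how far that button is down, m: 0 up, 0.009 fully down on its rigid stop. Sprung up; resists most in the first half of the travel (6 to 16 N, the jars differ), then gives way; 20 N brings any to the stop. A sound one snaps over and stays at 0.009; one with a worn catch comes up to 0 within 0.5 s of release, even from fully down. Pushed only part way, any button comes up again
- jar_c: one of three identical-looking push-top jars in a loose row: clear square body 60 x 60 mm, white square lid 64 x 64 mm, its flat sides 96 to 116 mm above the base, fixed on (may be gripped); button in its middle. 0.3 kg, empty, loose. Origin: centre of underside; z up, x and y square to the sides. Which jar stands where changes
- jar_c_top (a point): centre of the top face of that jar's round white push-button (41 mm across), in the middle of the lid; 127 mm above the jar's base when the button is up, 118 mm (2 mm proud of the lid) when fully down
- jar_c_button (a joint): how far that button is down, m: 0 up, 0.009 fully down on its rigid stop. Sprung up; resists most in the first half of the travel (6 to 16 N, the jars differ), then gives way; 20 N brings any to the stop. A sound one snaps over and stays at 0.009; one with a worn catch comes up to 0 within 0.5 s of release, even from fully down. Pushed only part way, any button comes up again
- tray: small plain steel baking tray 190 x 250 mm lying on the black hob (6 mm above the worktop) at the right, does not shift; floor 3 mm thick, rim 21 mm high all round. Origin: centre of its underside; x along the 190 mm side, y along the 250 mm side, z up
- capsule_0: coffee capsule, 37 mm across, 29 mm high, at the front edge of the worktop; a bystander, loose. Origin: centre of the underside
- capsule_1: coffee capsule, 37 mm across, 29 mm high, at the front edge of the worktop; a bystander, loose. Origin: centre of the underside
- teaspoon_1: steel teaspoon, 130 mm long, lying at the front edge; a bystander, loose. Origin: centre of the underside
- tin_1: flat closed food tin, 63 x 105 x 26 mm, at the front left; a bystander, loose. Origin: centre of the underside
- glass_1: small waisted drinking glass, 62 mm across, 86 mm high, standing behind the jars; a bystander, loose. Origin: centre of the underside
- glass_2: small tumbler, 48 mm across, 61 mm high, standing behind the jars; a bystander, loose. Origin: centre of the underside
- tape_1: roll of tape lying flat, 104 mm across, 25 mm high, behind the jars near the hob; a bystander, loose. Origin: centre of the underside

How it is judged:
By the outcome, as a careful person would: the job done as asked, in the order asked, and still so for the second after the job is handed in, with the robot touching nothing.
It also fails if it takes over 58 s, if anything falls off the work surface, if the arm or the gripper's body presses on something with over 40 N, if the wrist force passes 120 N, or if a joint passes its speed limit or range.

## Working session

There is one attempt and no reset: what is moved stays moved. The work goes in short steps, Python scripts to look and compute and a shell command to move; the robot and the scene stay as the last step left them, time stands still between calls to the robot, and variables do not carry over. Pictures are saved under pics/ and viewed, at most 10 in all, crops included, and the job is handed in when it is done.

```bash
mkdir -p pics; cat > h.py <<'E'
import numpy as np, cv2
from workcell import get_obs, cams, ticket, boxes_of, ctrl
from scipy.spatial.transform import Rotation as Ro
def cal(name):
    c=cams.get_calibration(name); K=np.array(c["mtx"])
    if name=="wrist":
        o=get_obs(); M=np.eye(4); M[:3,:3]=Ro.from_rotvec(o["orientation"]).as_matrix(); M[:3,3]=o["ee_pos"]
        T=M@np.array(c["mount"]); return K,T[:3,:3],T[:3,3]
    R=np.array(c["R"]); t=np.array(c["t"]).ravel(); return K,R.T,-R.T@t
def world(C,u,v,d):  # depth along axis
    K,R,p=C; return (R@(np.linalg.inv(K)@np.array([u,v,1.]))*d)+p
def cloud(C,dep):
    K,R,p=C; v,u=np.mgrid[:dep.shape[0],:dep.shape[1]]
    r=np.stack([u,v,np.ones_like(u)],-1)@np.linalg.inv(K).T
    P=(r*dep[...,None])@R.T+p; P[dep<=0]=np.nan; return P
def onz(C,u,v,z):
    K,R,p=C; r=R@(np.linalg.inv(K)@np.array([u,v,1.])); return p+r*(z-p[2])/r[2]
E
python3 - <<'E'
from h import *
np.set_printoptions(precision=1,suppress=True)
ims=[]
for n in ("top","side"):
    C=cal(n); im,d=cams.get_image(n); cv2.imwrite(f"pics/{n}0.png",im[...,::-1]); np.save(f"pics/{n}0.npy",d)
    P=cloud(C,d); print(n,C[2])
    for k in ("jar_a","jar_a_top","tray","capsule_0","glass_1","glass_2","tape_1","tin_1","teaspoon_1"):
        for b in boxes_of(n,k):
            if b["score"]>.3:
                u,v=np.round(b["centre"]).astype(int); print(k,round(b["score"],2),u,v,P[v,u])
o=get_obs();print({k:np.round(v,3) for k,v in o.items()},ctrl.tcp_to_grasp)
E
```

```text
top [ 278.3  -71.7 1213.3]
jar_a 0.93 283 190 [539.9  21.6 126.4]
jar_a 0.78 338 192 [ 530.9 -120.6  124. ]
jar_a 0.64 232 201 [517.2 155.4 115.1]
jar_a 0.58 277 182 [561.   36.7 129. ]
jar_a_top 0.62 339 188 [ 540.6 -123.4  127.6]
tray 0.79 431 208 [ 502.9 -388.5    9.3]
glass_1 0.8 225 160 [654.9 193.6  33.9]
glass_2 0.8 225 160 [654.9 193.6  33.9]
tape_1 0.8 339 147 [ 696.  -134.2   -0.6]
teaspoon_1 0.74 209 255 [387.3 235.6  23.5]
teaspoon_1 0.72 271 264 [358.8  67.7   6.4]
teaspoon_1 0.6 226 195 [530.3 168.1 129.4]
side [374.4 751.9 574.1]
jar_a 0.82 303 233 [546.4  58.5  95. ]
jar_a 0.66 323 202 [530.4 -85.8  87.9]
jar_a 0.59 299 280 [520.4 208.3  99.9]
jar_a 0.39 272 206 [647.4 -60.   82. ]
jar_a_top 0.7 318 184 [543.9 -98.9 127.6]
tray 0.88 354 175 [ 490.9 -400.5    8.4]
capsule_0 0.61 388 232 [ 375.8 -103.5    7.3]
capsule_0 0.61 383 246 [384.6 -33.9  14.5]
glass_1 0.95 268 225 [641.3  -2.1  66.6]
glass_1 0.81 241 289 [647.  171.8  30.1]
glass_2 0.95 268 225 [641.3  -2.1  66.6]
glass_2 0.81 241 289 [647.  171.8  30.1]
tape_1 0.6 277 205 [ 672.5 -176.8   15.5]
tin_1 0.59 375 339 [384.  247.4  22.9]
teaspoon_1 0.65 395 282 [354.2  71.7   2.4]
teaspoon_1 0.56 270 225 [637.2  -3.8  66. ]
{'t': np.float64(1.0), 'qpos': array([ 1.2,  0.4,  1.6,  0. ,  1.1, -0. ]), 'qvel': array([-0., -0.,  0., -0.,  0.,  0.]), 'joint_torque': array([  0. , -54.5, -27.4,   0.1,   0. ,   0. ]), 'ee_pos': array([209.4, 588.9, 222.7]), 'orientation': array([0.5, 3.1, 0. ]), 'ft_force': array([ 0.7, -0.2,  0.3]), 'moment': array([ 0.,  0., -0.]), 'grasp_force': np.float64(0.0), 'width': np.float64(87.791)} 18.700000000000003
```

View pics/top0.png

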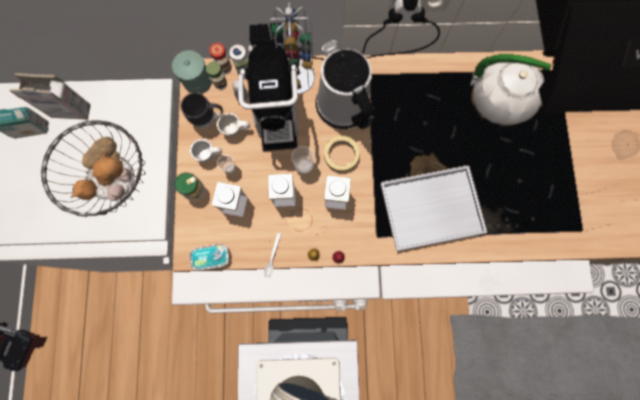

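View pics/side0.png

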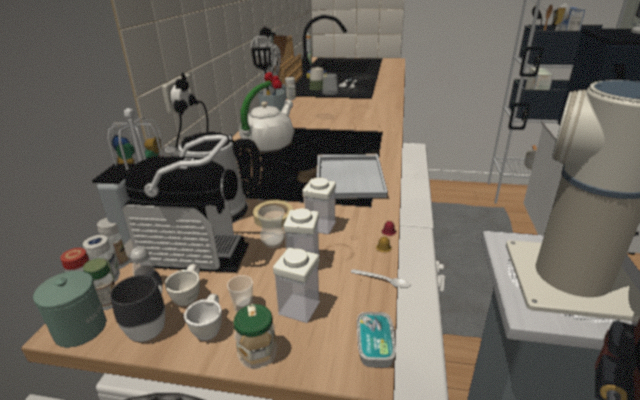

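Top view shows three jars with buttons at about (228,196), (281,186) and (338,188), and the tray at (433,208). The side view shows them at (297,258), (302,217) and (319,185). Glass 1 and glass 2 stand behind the jars. Next I fit the lids from the depth clouds.

```bash
python3 - <<'E'
from h import *
np.set_printoptions(precision=1,suppress=True)
for n in ("top","side"):
    P=cloud(cal(n),np.load(f"pics/{n}0.npy"))
    for g in ((520,165),(548,30),(540,-122)):
        m=(np.hypot(P[...,0]-g[0],P[...,1]-g[1])<60)
        l=m&(P[...,2]>106)&(P[...,2]<135); b=m&(P[...,2]>122)&(P[...,2]<140)
        L=P[l]; r=cv2.minAreaRect(L[:,:2].astype(np.float32))
        print(n,l.sum(),"lid",np.array(r[0]),np.array(r[1]),round(r[2],1),"btn",b.sum(),P[b].mean(0),"ztop",np.percentile(L[:,2],[5,25,50,75,90,98]))
    m=(P[...,0]>360)&(P[...,0]<640)&(P[...,1]<-255)&(P[...,1]>-540)&(P[...,2]>14)&(P[...,2]<40)
    if n=="top": 
        k=cv2.connectedComponents(m.astype(np.uint8))[1]; i=np.argmax(np.bincount(k.ravel())[1:])+1
        print("tray",m.sum(),cv2.minAreaRect(P[k==i][:,:2].astype(np.float32)))
# tray by brightness, top
im=cv2.imread("pics/top0.png"); C=cal("top")
s=(im.min(2)>110).astype(np.uint8); s[:, :375]=0; s[:,495:]=0; s[:160]=0; s[255:]=0
k=cv2.connectedComponents(s)[1]; i=np.argmax(np.bincount(k.ravel())[1:])+1
v,u=np.where(k==i); Q=np.array([onz(C,a,b,22)[:2] for a,b in zip(u,v)],np.float32)
r=cv2.minAreaRect(Q);print("traypix",r)
C=cal("side");s=cv2.imread("pics/side0.png")
for n,(u,v) in dict(tray=(354,175)).items(): print(onz(C,u,v,9))
big=np.hstack([cv2.resize(im[150:240,160:250],(396,396),interpolation=2),cv2.resize(im[150:240,270:360],(396,396),interpolation=2)])
cv2.imwrite("pics/c1.png",big)
E
```

```text
top 605 lid [531.4 171.5] [64.8 64.7] 78.4 btn 198 [530.6 171.5 126.1] ztop [110.7 114.6 116.8 124.6 127.3 129.3]
top 589 lid [552.4  30.7] [63.7 64.3] 89.5 btn 194 [552.7  30.  126.4] ztop [111.7 114.3 116.6 125.2 127.3 129.3]
top 582 lid [ 542.1 -118.9] [64.  65.5] 81.0 btn 192 [ 541.4 -118.7  126.5] ztop [111.5 114.5 116.8 124.8 127.5 129.9]
tray 847 ((501.6395263671875, -389.7054443359375), (197.2722625732422, 258.24700927734375), 9.493149757385254)
side 934 lid [533.6 173.2] [64.9 64.1] 76.5 btn 292 [533.2 175.7 126. ] ztop [108.3 114.2 115.8 125.3 126.7 127.4]
side 618 lid [555.8  33.2] [65.1 63.2] 2.5 btn 188 [555.4  34.1 125.9] ztop [107.9 114.2 115.8 124.9 126.5 127.6]
side 443 lid [ 544.6 -115.5] [62.5 63.9] 83.4 btn 128 [ 544.6 -114.5  126. ] ztop [107.8 113.9 115.8 124.9 126.6 127.4]
traypix ((497.2982482910156, -390.3585205078125), (332.3576965332031, 252.0834197998047), 88.26022338867188)
[ 490.8 -399.3    9. ]
```

View pics/c1.png

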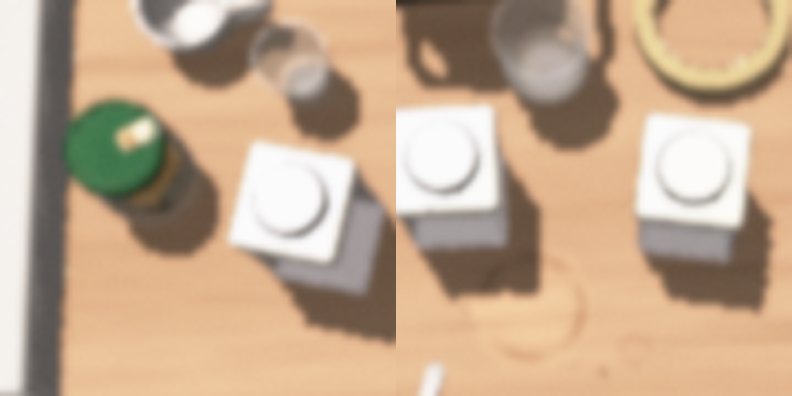

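The crop confirms three square lids, all with buttons up. Both views agree within 3 mm, with lid top at 116 and button at 126.

Averaged positions:

| Item | x, y (mm) | Yaw |
|---|---|---|
| J1 | (532, 172) | -12° |
| J2 | (554, 32) | about 1° |
| J3 | (543, -117) | -8° |
| Tray | (502, -390) | 9.5° |

I'll move above J1 with the fingers shut.

```bash
python3 -m creep '[0.323,-0.416,0,0.1,0.323,-0.416,0,0.1,0.323,-0.416,0,0.1,0.323,-0.416,0,0.1,0.323,-0.416,0,0.1,0.323,-0.416,0,0.1,0.323,-0.416,0,0.1,0.323,-0.416,0,0.1,0.323,-0.416,0,0.1,0.323,-0.416,0,0.1]' 0
```

```text
t: 1.83
ee_pos: [466.0, 258.0, 223.0]
orientation: [0.379, 3.118, 0.001]
ft_force: [0.7, 0.5, 0.7]
width: 24.6
grasp_force: 0.0
```

```bash
python3 -m creep '[0.04,-0.05,-0.02,0,0.05,-0.07,-0.04,0,0.05,-0.07,-0.06,0,0.05,-0.07,-0.07,0,0.05,-0.07,-0.07,0,0.05,-0.07,-0.07,0]'
```

```text
t: 2.33
ee_pos: [514.4, 190.3, 152.6]
orientation: [-0.378, -3.117, 0.001]
ft_force: [-0.3, 0.0, 0.1]
width: 0.4
grasp_force: 0.0
```

```bash
python3 -m creep '[0.018,-0.018,-0.01,0,0.018,-0.018,-0.023,0,0.018,-0.018,-0.023,0,0.018,-0.018,-0.028,0,0.018,-0.018,-0.031,0,0.018,-0.018,-0.031,0]'
```

```text
t: 2.83
ee_pos: [533.2, 173.0, 123.3]
orientation: [0.376, 3.117, 0.001]
ft_force: [-2.1, -1.7, 7.2]
width: 0.7
grasp_force: 3.4
```

```bash
python3 -m creep '[0,0,-0.002,0,0,0,-0.004,0,0,0,-0.006,0,0,0,-0.006,0]'; python3 -m creep '[0,0,-0.001,0,0,0,-0.002,0,0,0,-0.002,0]'
```

```text
t: 3.17
ee_pos: [533.5, 172.9, 118.0]
orientation: [0.377, 3.117, 0.002]
ft_force: [-4.3, 0.3, 15.7]
width: 0.6
grasp_force: 8.1
t: 3.42
ee_pos: [533.9, 173.0, 117.7]
orientation: [0.377, 3.116, 0.003]
ft_force: [-10.0, -1.8, 31.3]
width: 0.4
grasp_force: 16.3
```

```bash
python3 -m creep '[0,0,0.03,0,0,0,0.045,0,0.006,-0.04,0.045,0,0.012,-0.08,0.045,0,0.018,-0.12,0.045,0,0.021,-0.142,0.045,0,0.021,-0.142,0.035,0,0.021,-0.142,0.025,0,0.021,-0.142,0.019,0,0.021,-0.142,0.019,0]'; cat > look.py <<'E'
from h import *
np.set_printoptions(precision=1,suppress=True)
import sys
for n in ("top","side"):
    P=cloud(cal(n),cams.get_image(n)[1])
    for g in ((532,172),(554,32),(543,-117)):
        r=np.hypot(P[...,0]-g[0],P[...,1]-g[1]); z=P[...,2]
        a=z[(r<14)&(z>100)&(z<150)]; m=(r<55)&(z>107)&(z<135)
        q=cv2.minAreaRect(P[m][:,:2].astype(np.float32)) if m.sum()>9 else 0
        print(n,g,len(a),np.median(a) if len(a) else None,q)
E
python3 look.py
```

```text
t: 4.25
ee_pos: [552.5, 31.0, 130.8]
orientation: [-0.376, -3.116, 0.0]
ft_force: [0.1, 0.1, -0.4]
width: 0.3
grasp_force: 0.0
top (532, 172) 0 None 0
top (554, 32) 0 None 0
top (543, -117) 85 126.573959075527 ((541.7957763671875, -118.76522064208984), (63.683067321777344, 64.39469146728516), 81.48699951171875)
side (532, 172) 122 117.24640739158974 ((533.8946533203125, 173.43063354492188), (65.2945327758789, 64.38816833496094), 77.2187728881836)
side (554, 32) 140 136.2801120716343 ((555.756591796875, 33.099510192871094), (64.17555236816406, 63.09750747680664), 1.588802456855774)
side (543, -117) 53 126.64626625133627 ((541.6958618164062, -117.42990112304688), (64.97821044921875, 59.32899856567383), 83.65608215332031)
```

J1 stays down at 117 and hasn't moved. Next is J2.

```bash
python3 -m creep '[0.001,0.001,-0.005,0,0.001,0.001,-0.009,0,0.001,0.001,-0.012,0,0.001,0.001,-0.014,0,0.001,0.001,-0.015,0,0.001,0.001,-0.015,0]'; python3 -m creep '[0,0,-0.001,0,0,0,-0.002,0,0,0,-0.002,0]'
```

```text
t: 4.85
ee_pos: [555.7, 31.6, 118.4]
orientation: [0.378, 3.117, 0.001]
ft_force: [-1.4, 2.4, 7.6]
width: 0.6
grasp_force: 3.3
t: 5.1
ee_pos: [556.1, 31.7, 118.2]
orientation: [0.378, 3.116, 0.002]
ft_force: [-5.8, 2.9, 23.1]
width: 0.5
grasp_force: 11.5
```

```bash
python3 -m creep '[0,0,0.03,0,0,0,0.045,0,-0.003,-0.04,0.045,0,-0.006,-0.08,0.045,0,-0.01,-0.12,0.045,0,-0.013,-0.149,0.045,0,-0.013,-0.149,0.035,0,-0.013,-0.149,0.025,0,-0.013,-0.149,0.018,0,-0.013,-0.149,0.018,0]'; python3 look.py
```

```text
t: 5.93
ee_pos: [540.7, -116.7, 131.5]
orientation: [-0.377, -3.115, -0.001]
ft_force: [-0.6, 0.9, -0.5]
width: 0.5
grasp_force: 0.0
top (532, 172) 86 117.52621445909767 ((531.0903930664062, 171.79904174804688), (65.16756439208984, 64.35228729248047), 77.2269058227539)
top (554, 32) 92 126.80153901202038 ((552.8045043945312, 30.678922653198242), (65.3537368774414, 63.83248519897461), 0.05121193826198578)
top (543, -117) 0 None 0
side (532, 172) 120 117.27816996135704 ((532.9896240234375, 173.17333984375), (66.88809204101562, 63.72030258178711), 77.27759552001953)
side (554, 32) 74 126.60954735274501 ((555.0465698242188, 32.632293701171875), (63.351539611816406, 63.03416061401367), 1.824778437614441)
side (543, -117) 100 136.51154023222273 ((544.7699584960938, -117.92892456054688), (67.52693939208984, 64.1690673828125), 81.17688751220703)
```

J2 came up again from fully down, so it's probably the worn one. Now press J3.

```bash
python3 -m creep '[0.001,0,-0.005,0,0.001,0,-0.009,0,0.001,0,-0.012,0,0.001,0,-0.014,0,0.001,0,-0.015,0,0.001,0,-0.015,0]'; python3 -m creep '[0,0,-0.001,0,0,0,-0.002,0,0,0,-0.003,0,0,0,-0.003,0]'
```

```text
t: 6.53
ee_pos: [543.0, -118.0, 118.5]
orientation: [-0.378, -3.119, -0.0]
ft_force: [-0.0, -0.6, -0.1]
width: 0.2
grasp_force: 0.0
t: 6.87
ee_pos: [543.6, -118.3, 118.0]
orientation: [0.379, 3.117, 0.0]
ft_force: [-5.6, 2.5, 20.8]
width: 0.4
grasp_force: 10.9
```

```bash
python3 -m creep '[0,0,0.03,0,0,0,0.06,0.1,0.004,0.04,0.08,0.2,0.008,0.08,0.08,0.26,0.011,0.12,0.08,0.26,0.011,0.151,0.08,0.26,0.011,0.151,0.08,0.26,0.011,0.151,0.08,0.26]' 1; python3 look.py; python3 -c "
from h import *
o=get_obs();print(o['ee_pos'],np.degrees(np.arctan2(*(Ro.from_rotvec(o['orientation']).as_matrix()[:2,1][::-1]))),o['width'])"
```

```text
t: 7.53
ee_pos: [553.8, 34.1, 195.7]
orientation: [0.034, -3.141, 0.0]
ft_force: [-0.6, -0.2, 0.3]
width: 50.0
grasp_force: 0.0
top (532, 172) 0 None 0
top (554, 32) 0 None 0
top (543, -117) 86 117.81160875645332 ((542.1076049804688, -118.7884521484375), (63.88534164428711, 64.80943298339844), 81.10488891601562)
side (532, 172) 114 117.34734668374236 ((533.595947265625, 174.0012664794922), (65.47078704833984, 64.05966186523438), 77.2693862915039)
side (554, 32) 75 126.3799149373416 ((555.2969970703125, 33.46131134033203), (63.47344207763672, 63.32621765136719), 1.3652727603912354)
side (543, -117) 51 117.33074552611413 ((544.678466796875, -117.69390869140625), (67.55735778808594, 63.11430358886719), 81.44613647460938)
[553.85941777  32.21308094 195.55494819] 91.0575745088726 58.107274132174545
```

J1 and J3 hold and J2 is up, so J2 is the worn jar. I'll grip its lid.

```bash
python3 -m creep '[0,0,-0.01,0,0,0,-0.02,0,0,0,-0.03,0,0,0,-0.05,0,0,0,-0.07,0,0,0,-0.085,0,0,0,-0.1,0,0,0,-0.108,0,0,0,-0.108,0]'; python3 -m creep '[0,0,0,0,0,0,0,0,0,0,0,0,0,0,0,0,0,0,0,0,0,0,0,0]' 0
```

```text
t: 8.38
ee_pos: [552.2, 32.1, 85.1]
orientation: [0.027, -3.137, 0.0]
ft_force: [-0.4, -0.1, 0.0]
width: 87.8
grasp_force: 0.0
t: 8.88
ee_pos: [554.7, 32.6, 88.5]
orientation: [-0.029, 3.14, -0.0]
ft_force: [0.6, -2.6, 4.6]
width: 64.2
grasp_force: 30.0
```

```bash
python3 -m creep '[0,0,0.006,0,0,0,0.018,0,0,0,0.04,0,0,0,0.07,0,0,0,0.1,0,0,0,0.13,0,0,0,0.15,0,0,0,0.16,0,0,0,0.16,0]'; python3 -m creep '[0,-0.01,0,0,-0.004,-0.03,0,0,-0.008,-0.06,0,0,-0.012,-0.1,0,0,-0.017,-0.14,0,0,-0.022,-0.18,0,0,-0.027,-0.22,0,0,-0.032,-0.26,0,0,-0.035,-0.285,0,0,-0.037,-0.3,0,0]'
```

```text
t: 9.63
ee_pos: [555.0, 32.9, 250.4]
orientation: [-0.029, 3.137, 0.0]
ft_force: [-0.5, 0.8, -2.8]
width: 64.2
grasp_force: 30.0
t: 10.47
ee_pos: [514.9, -270.3, 245.3]
orientation: [0.024, -3.138, -0.002]
ft_force: [-0.1, -0.6, -2.6]
width: 64.2
grasp_force: 30.0
```

```bash
python3 -m creep '[-0.002,-0.02,0,0,-0.006,-0.05,0,0,-0.01,-0.08,0,0,-0.014,-0.105,0,0,-0.016,-0.12,0,0,-0.016,-0.124,0,0,-0.016,-0.124,0,0,-0.016,-0.124,0,0]'
```

```text
t: 11.13
ee_pos: [500.8, -390.0, 246.8]
orientation: [0.029, -3.14, -0.003]
ft_force: [0.0, 0.6, -3.3]
width: 63.9
grasp_force: 30.0
```

```bash
python3 - <<'E'
from h import *
im,d=cams.get_image("side"); im2,_=cams.get_image("top")
cv2.imwrite("pics/s2.png",np.hstack([cv2.resize(im[20:220,270:470],(400,400)),cv2.resize(im2[130:280,360:510],(400,400))])[...,::-1])
P=cloud(cal("side"),d); m=(abs(P[...,0]-501)<45)&(abs(P[...,1]+390)<45)
print(np.percentile(P[m][:,2],[1,5,25,50,75,95]), get_obs()["ee_pos"])
E
```

```text
[  7.11107006   8.44585302 205.99617273 305.35076055 441.82319352
 485.99941786] [ 501.16627622 -389.74914756  247.35007372]
```

View pics/s2.png

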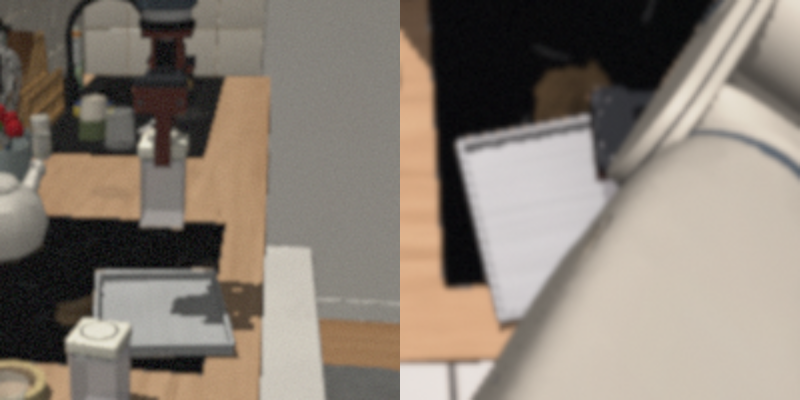

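The jar hangs upright in the gripper over the tray (left panel, about (163,180)), and the floor below reads about 8.5. The target TCP is about z = 97.5. I'll go down to about 107, then creep.

```bash
python3 -m creep '[0,0,-0.015,0,0,0,-0.04,0,0,0,-0.07,0,0,0,-0.095,0,0,0,-0.115,0,0,0,-0.128,0,0,0,-0.136,0,0,0,-0.14,0,0,0,-0.14,0]'; python3 -m creep '[0,0,-0.002,0,0,0,-0.004,0,0,0,-0.0055,0,0,0,-0.007,0,0,0,-0.007,0]'
```

```text
t: 11.98
ee_pos: [501.2, -391.0, 107.6]
orientation: [0.029, -3.141, -0.0]
ft_force: [-0.6, -0.1, -3.5]
width: 64.0
grasp_force: 30.0
t: 12.4
ee_pos: [501.0, -391.3, 100.8]
orientation: [-0.028, 3.141, -0.0]
ft_force: [0.3, -0.2, -3.2]
width: 63.8
grasp_force: 30.0
```

```bash
python3 -m creep '[0,0,-0.001,0,0,0,-0.002,0,0,0,-0.002,0]'; python3 -m creep '[0,0,-0.0005,0,0,0,-0.001,0,0,0,-0.001,0]'
```

```text
t: 12.65
ee_pos: [500.9, -391.2, 98.5]
orientation: [0.029, -3.141, -0.0]
ft_force: [-0.9, 0.7, -3.7]
width: 64.1
grasp_force: 30.0
t: 12.9
ee_pos: [501.0, -391.3, 97.6]
orientation: [0.029, -3.141, -0.0]
ft_force: [0.3, -0.4, -3.2]
width: 63.9
grasp_force: 30.0
```

```bash
python3 -m creep '[0,0,-0.0005,0,0,0,-0.001,0,0,0,-0.001,0]'; python3 -m creep '[0,0,-0.0005,0,0,0,-0.0005,0]'
```

```text
t: 13.15
ee_pos: [501.2, -391.4, 97.5]
orientation: [-0.029, 3.141, -0.0]
ft_force: [-3.2, 0.1, 4.5]
width: 64.0
grasp_force: 30.0
t: 13.32
ee_pos: [501.2, -391.4, 97.5]
orientation: [-0.029, 3.141, -0.0]
ft_force: [-3.1, 2.5, 7.9]
width: 63.8
grasp_force: 30.0
```

It's resting on the tray floor. I'll open, then lift straight up and move back.

```bash
python3 -m creep '[0,0,0.0005,0,0,0,0.0005,0,0,0,0.0005,0,0,0,0.0005,0,0,0,0.0005,0,0,0,0.0005,0]' 1; python3 -m creep '[0,0,0.01,0,0,0,0.03,0,0,0,0.06,0,0,0,0.1,0,0,0,0.14,0,0,0,0.15,0,-0.04,0.03,0.15,0,-0.08,0.06,0.15,0,-0.11,0.08,0.15,0,-0.11,0.08,0.15,0]'
python3 - <<'E'
from h import *
exec(open("look.py").read().split("import sys")[1].replace("(543,-117))","(543,-117),(501,-391))"))
a=cams.get_image("side")[0];b=cams.get_image("top")[0]
cv2.imwrite("pics/s3.png",np.hstack([cv2.resize(a[120:360,220:460],(400,400)),cv2.resize(b[100:340,200:440],(400,400))])[...,::-1])
E
```

```text
t: 13.82
ee_pos: [501.0, -391.3, 96.5]
orientation: [0.029, -3.141, -0.0]
ft_force: [-0.3, -1.1, 0.3]
width: 87.5
grasp_force: 0.0
t: 14.65
ee_pos: [386.2, -307.5, 246.2]
orientation: [0.029, -3.138, -0.004]
ft_force: [0.1, 0.2, -0.6]
width: 88.2
grasp_force: 0.0
top (532, 172) 87 117.85672851920754 ((531.5908203125, 171.9742889404297), (65.07936096191406, 64.46404266357422), 77.2670669555664)
top (554, 32) 0 None 0
top (543, -117) 84 118.00070751004728 ((541.9315795898438, -118.7900390625), (63.83853530883789, 64.87715911865234), 81.21578216552734)
top (501, -391) 0 None ((519.5371704101562, -366.7733459472656), (19.282859802246094, 39.26652908325195), 51.105064392089844)
side (532, 172) 117 117.33381425357521 ((533.7496337890625, 173.1483612060547), (65.65746307373047, 64.03881072998047), 78.2261734008789)
side (554, 32) 0 None 0
side (543, -117) 51 117.55912656166572 ((544.4071044921875, -116.44386291503906), (64.86927032470703, 63.12846755981445), 82.1543960571289)
side (501, -391) 26 135.44768388761653 ((501.91888427734375, -389.4132995605469), (63.6187629699707, 65.24982452392578), 1.0082786083221436)
```

View pics/s3.png

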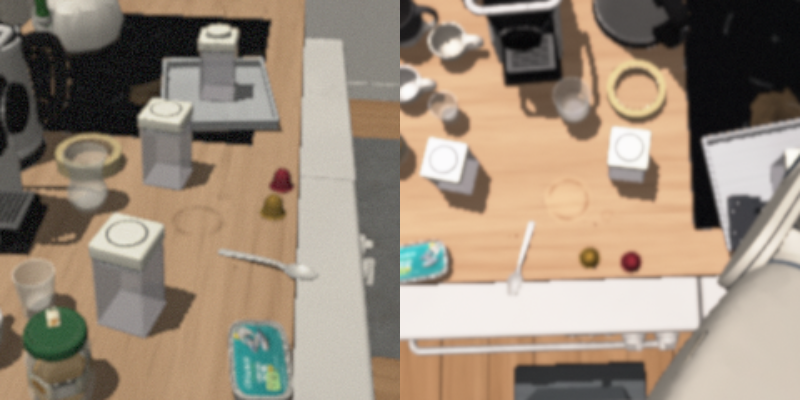

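The worn jar stands upright in the tray (left panel, about (218,60)) with its button at 135.4, which fits the floor height plus 127. The other two are shut and in place, the bystanders haven't moved, and the gripper is clear.

```bash
python3 -c "
from workcell import ticket; print(ticket.close_job())"
```

```text
the job is handed in; nothing more can be done
None
```

The left and right jars are shut and still where they stood, the middle jar (worn catch) stands upright and released in the baking tray, nothing else looked moved in the last pictures, and the job is handed in.

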